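Draw a thin plate out over the machine's edge and stow it on its stand

ROBOT

A 6-joint arm with a two-finger parallel gripper is mounted at the origin on the work surface. World frame = base frame: x ahead of the robot, y to its left, z up, the work surface at z = 0. Lengths are in m, angles in rad, forces in N, time in s.
With the tool pointing down it reaches from about 0.325 to 0.9 m from the base axis. Payload 6.1 kg.
Tool frame: the origin (TCP) lies midway between the tips of the shut fingers; the grasp point (between the pads) lies 19 mm behind it; x points along the fingers, y is the direction in which the jaws open and shut, and the axes are right-handed (so a half turn about x gives the same grasp; the last joint's range is limited). The gripper opens to 85 mm and grips with 20 to 120 N. Pads are 22 mm wide; open, the fingers measure 114 mm over their backs; the gripper's body (76 mm by 85 mm) begins 54 mm behind the grasp point. The pads swing forward as they close: fully open they stand 13 mm farther back than shut.
Start: joints at [1.152, 0.22, 1.526, -0, 1.395, -0.126], TCP at [0.18, 0.598, 0.231] pointing down, gripper open.
Joint ranges: [-2.98, 2.98], [-0.91, 2.08], [0.09, 2.57], [-1.24, 4.39], [0.2, 2.65], [-2.68, 2.68]. Speed limits (rad/s): [2.57, 2.57, 3.01, 3.14, 3.14, 3.14].

INTERFACE

Orientations are given as [roll, pitch, yaw] about the fixed x, y, z axes, in that order (R = Rz(yaw) Ry(pitch) Rx(roll)).
In Python, from plant import movep, move_l, set_joints, gripper_to, hold, inverse_kinematics, observe, get_image, get_calibration, Unreachable, job_done gives the robot as it stands. Calls block until the motion is done:
- movep(position, orientation): joint-space move of the TCP to a pose.
- move_l(position, feed=0.15, rotation=None, max_force=None): straight line of the TCP; rotation=None keeps the orientation; feed is the mean speed in m/s. With max_force (N) it stops when the force on the tool has changed by that much, and returns True; else False.
- set_joints(angles): joint-space move.
- gripper_to(opening, f_grip=None): finger opening in m; f_grip is the grip in N (None keeps the last); returns when the fingers have stopped.
- hold(seconds).
- inverse_kinematics(position, orientation): joint angles nearest the present ones, or None.
- observe(): the state.
- get_image(name): name is "scene" or "side" or "wrist"; returns (picture, depth): 420x560x3 uint8, red, green, blue; 420x560 float32, m along the optical axis (not along the pixel's ray), 0 where there is no reading.
- get_calibration(name): a dict with "intrinsics" (3x3 intrinsics, pixels), "world_from_camera" (4x4, takes a point from camera to world coordinates). Camera axes: x right, y down, z forward; pixel columns grow to the right and rows downward; lengths in m; the calibration is good to about 2 mm. A picture is of the moment at which its call begins: read the wrist's pose just before it. get_calibration takes no time and is no camera call; for the wrist camera it gives the pose at the moment of the call.
A pose or a line that the arm cannot do raises Unreachable and nothing moves.
- job_done(): hands the job in, once; it reports no verdict.
The state is a dict: "time_s": time; "q": joint angles; "joint_velocities": joint speeds; "joint_torque": joint torques, N m; "eef_pos": TCP position; "tcp_rot": TCP orientation; "ft_force": force on the tool from outside, world axes, zero at the start; "torque": the same for the moment, N m; "opening": finger opening in m.
Only numpy, scipy, OpenCV 4.12 (cv2) and the standard library are available. Lean on these libraries where they do the work, as an engineer would, in place of code of your own. Each camera call takes 0.05 s, during which the arm holds its last target.

TASK

Slide the thin rubber-faced steel plate forward out of the channel on the white machine's deck, pressing on it just firmly enough to overcome its holding clip because the channel floor cracks if leaned on, until its holed end, hole and all, is out beyond the front edge but the plate still lies flat. Then pinch the overhanging end, lift the plate clear and set it on the blue stand with the stand's post through the plate's hole, lying flat and square along the stand, and let go. Do not drop the plate and leave the other things on the bench where they are.

Things in the scene. Friction and masses are not known exactly. Their poses are not given: they have to be found in the camera images.
- machine: White machine, fixed, 320 long (x), 250 wide (y). Origin on the bench under the middle of its front edge; x points back into the machine, y left, z up. Deck 50 above the bench, with a 28 wide, 14 high knob at x 30, y -100. A console with a dark screen bridges the channel at x = 99 to 175, 12 to 40 above the channel floor; behind x = 175 it rises to 255. Do not push it with over 25 N.
- edge (a point): Middle of the channel's mouth: on the floor's surface at the machine's front edge, 52 above the bench; axes as the machine's.
- plate: Steel plate, 140 (x) by 56 (y) by 2.5, about 120 g. Origin at the centre of its underside. Black rubber facing on top (102 by 48, 34 to 136 behind the front end; total 3.5 thick), grippy. It starts in the channel, rear under the console, where a sprung side clip holds it: a fingertip on the rubber slips below about 9 N; the clip lets go at 20 to 35 overhang. Tips off at 70. Rails hide its sides.
- hole (a point): Centre of the plate's 16 hole, on its underside, 22 from the front end (x = -48 on the plate); axes as the plate's.
- front_end (a point): Middle of the plate's front (-x) end, the holed one that faces the mouth, on its underside; starts 2 to 12 behind the edge; axes as the plate's.
- stand: Fixed stand: black foot 150 by 90, 10 high, and a blue block 36 wide (y), from x = -22 to 108, top 54 above the bench. An aluminium post, 9 across, 15 high, tapered tip, rises from the block at x = 0. Origin on the bench under the post. The plate lies on the block, hole over the post, its rear along +x, and overhangs the block by 10 each side, room for fingers.
- seat (a point): Foot of the post, on the top of the blue block, 54 above the bench; axes as the stand's.
- amber_bottle: Loose amber bottle, 32 across, 75 high, standing on the machine's deck left of the channel, so its top is 125 above the bench: carry the plate higher than that past it; leave alone. Origin under its centre.
- jar: Loose white jar, 60 across, 70 high, on the bench behind the stand; leave alone. Origin under its centre.
- tape_roll: Loose cardboard ring, 70 across, 25 high, on the bench behind the stand; leave alone. Origin under its centre.
- mug: Loose blue mug, 80 across, 90 high, at the left of the bench; leave alone. Origin under its centre.
- screwdriver: Loose green screwdriver lying at the right of the bench; leave alone.
- channel_floor: Grey floor of the channel on the deck, 162 long, 61 wide, top 52 above the bench, between two rails 12 wide and 6 high, open at the front edge. Slick (friction 0.2), rigid. It cracks if the plate is pressed on it with more than 24 N, at touch-down too: come down on the plate at 5 mm/s or less. Origin 2 below the floor's surface, at the front edge.
Mind the look-alikes: they are no part of the job. Of the things like the plate, leave any that is brown; of the rest the smaller one is meant.

How it is judged:
By the outcome, as a careful person would: the job done as asked, in the order asked, and still so for the second after the job is handed in, with the robot touching nothing.
It also fails if it takes over 72 s, if anything falls off the work surface, if the arm or the gripper's body presses on something with over 40 N, if the wrist force passes 120 N, or if a joint passes its speed limit or range.

## Working session

There is one attempt and no reset: what is moved stays moved. The work goes in short steps, each a Python script; the robot and the scene stay as the last script left them, time stands still between calls to the robot, and variables do not carry over. Pictures are saved under pics/ and viewed, and the job is handed in when it is done.

```bash
ls; mkdir -p pics
python3 - <<'E'
from plant import *
import cv2, numpy as np
for n in ["scene","side","wrist"]:
    c=get_calibration(n); p,d=get_image(n)
    cv2.imwrite(f"pics/{n}0.png",p[:,:,::-1]); np.savez(f"pics/{n}0.npz",p=p,d=d,K=c["intrinsics"],T=c["world_from_camera"])
    print(n,np.round(c["intrinsics"],1).tolist(),np.round(c["world_from_camera"],3).tolist())
print(observe())
E
```

```text
pics
scene [[392.4, 0.0, 276.0], [0.0, 392.4, 209.0], [0.0, 0.0, 1.0]] [[-0.207, 0.835, -0.51, 1.14], [0.978, 0.171, -0.116, 0.173], [-0.01, -0.523, -0.852, 1.039], [0.0, 0.0, 0.0, 1.0]]
side [[474.1, 0.0, 283.5], [0.0, 474.1, 208.6], [0.0, 0.0, 1.0]] [[0.672, -0.429, 0.604, -0.405], [-0.741, -0.375, 0.558, -0.864], [-0.013, -0.822, -0.569, 0.982], [0.0, 0.0, 0.0, 1.0]]
wrist [[358.5, 0.0, 276.9], [0.0, 358.5, 206.3], [0.0, 0.0, 1.0]] [[0.288, 0.912, 0.294, 0.104], [0.958, -0.273, -0.09, 0.621], [-0.002, 0.307, -0.952, 0.375], [0.0, 0.0, 0.0, 1.0]]
{'time_s': 0.15, 'q': array([ 1.15190004e+00,  2.21057150e-01,  1.52732075e+00,  9.39587399e-06,
        1.39470075e+00, -1.26116354e-01]), 'joint_velocities': array([ 0.00122722, -0.00235111, -0.00228339, -0.00135563,  0.00048022,
        0.0013934 ]), 'joint_torque': array([ 1.08286211e-03, -4.97485471e+01, -3.89903390e+01, -2.95962436e-04,
        7.24989659e-03,  4.65172059e-05]), 'eef_pos': array([0.18020955, 0.597984  , 0.23045759]), 'tcp_rot': array([-1.70313611,  1.5693103 , -1.9959177 ]), 'ft_force': array([-0.06789486, -0.07875225, -0.38462533]), 'torque': array([-0.01427616,  0.01515297, -0.03092479]), 'opening': 0.08554845108909603}
```

View pics/scene0.png

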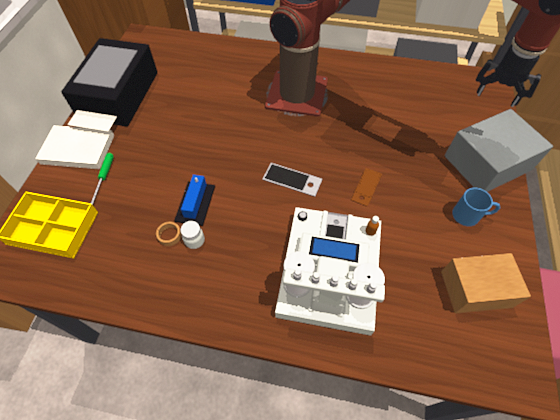

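View pics/side0.png

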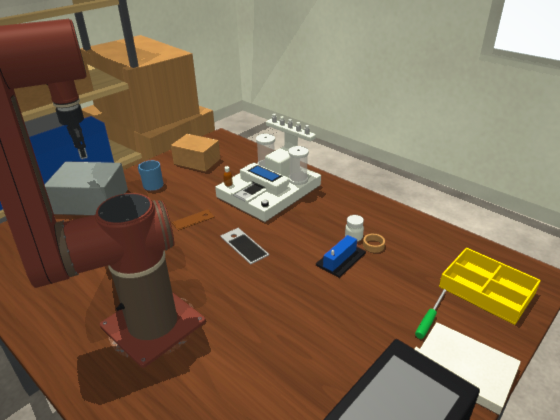

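View pics/wrist0.png

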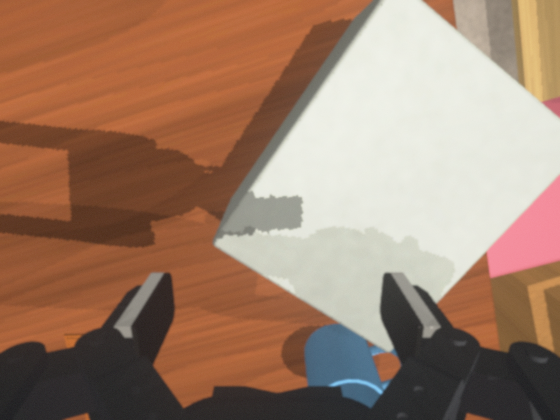

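The scene shows the machine with its front toward the robot (channel mouth about (337,213)), the bottle at (374,226), and the stand at (195,195) with the jar and tape roll behind it. The larger plate and a brown one lie on the bench as look-alikes. I'll get rough positions from depth, then take close wrist views.

```bash
cat > h.py <<'E'
import numpy as np, cv2
from plant import *
from scipy.spatial.transform import Rotation as R
def snap(n,name):
    c=get_calibration(n); p,d=get_image(n)
    cv2.imwrite(f"pics/{name}.png",p[:,:,::-1]); np.savez(f"pics/{name}.npz",p=p,d=d,K=c["intrinsics"],T=c["world_from_camera"])
def load(name): return np.load(f"pics/{name}.npz")
def plane(f,uv,z):
    K,T=f["K"],f["T"]; r=T[:3,:3]@np.linalg.solve(K,[uv[0],uv[1],1.]); t=(z-T[2,3])/r[2]; return T[:3,3]+t*r
def dep(f,uv):
    K,T=f["K"],f["T"]; d=f["d"][int(uv[1]),int(uv[0])]; return T[:3,:3]@(np.linalg.solve(K,[uv[0],uv[1],1.])*d)+T[:3,3]
def down(yaw):  # tool x down; tool y = (-sin,cos)-> jaws along y at yaw 0
    x=np.array([0,0,-1.]); y=np.array([-np.sin(yaw),np.cos(yaw),0]); return np.c_[x,y,np.cross(x,y)]
def rpy(M): return R.from_matrix(M).as_euler('xyz')
E
python3 - <<'E'
from h import *
f=load("scene0")
for n,uv in dict(mouth=(337,213),fl=(384,216),fr=(292,210),stand=(195,185),s2=(190,205),s3=(199,178),bottle=(375,220),jar=(193,230)).items(): print(n,dep(f,uv).round(3))
o=observe(); M=R.from_euler('xyz',o['tcp_rot']).as_matrix(); print(M.round(3))
img=cv2.imread("pics/scene0.png")
cv2.imwrite("pics/sc_a.png",np.hstack([cv2.resize(img[200:300,280:390],None,fx=4,fy=4,interpolation=2)[:400],cv2.resize(img[165:255,150:225],(333,400),interpolation=2)]))
E
```

```text
mouth [0.496 0.219 0.002]
fl [0.479 0.36  0.004]
fr [ 0.511  0.081 -0.002]
stand [ 0.514 -0.223  0.052]
s2 [ 0.589 -0.213  0.056]
s3 [ 0.486 -0.219  0.052]
bottle [0.573 0.316 0.124]
jar [ 0.674 -0.173  0.069]
[[-0.001  0.289  0.957]
 [-0.001  0.957 -0.289]
 [-1.    -0.001 -0.   ]]
```

View pics/sc_a.png

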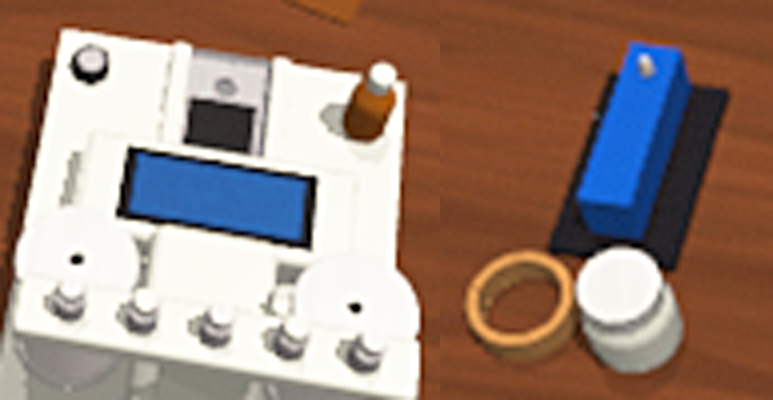

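Run:
```python
from h import *
movep([0.49,0.215,0.29],rpy(down(0.114)))
snap("wrist","w1"); print(observe()['time_s'],observe()['eef_pos'])
```

```text
2.0083 [0.48968661 0.21578299 0.2898527 ]<sys>:0: UserWarning: Gimbal lock detected. Setting third angle to zero since it is not possible to uniquely determine all angles.
```

View pics/w1.png

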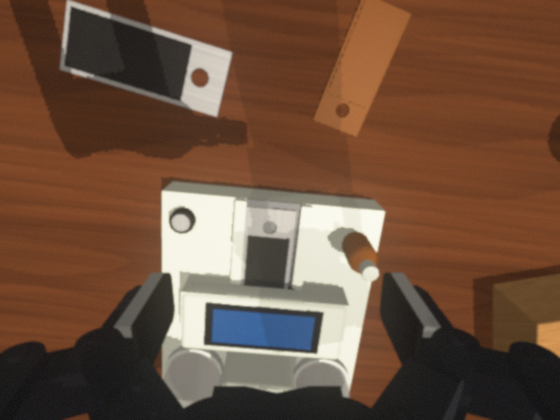

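The wrist view shows the machine well: front edge around rows 185–210, plate hole at (270,227), rubber from about row 237. I'll enlarge it.

Run:
```python
from h import *
img=cv2.imread("pics/w1.png")
cv2.imwrite("pics/w1a.png",cv2.resize(img[170:300,225:315],None,fx=4.5,fy=4.5,interpolation=cv2.INTER_CUBIC))
cv2.imwrite("pics/w1b.png",cv2.resize(img[170:300,150:400],None,fx=3.2,fy=3.2,interpolation=cv2.INTER_CUBIC))
```

```text
(no output)
```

View pics/w1a.png

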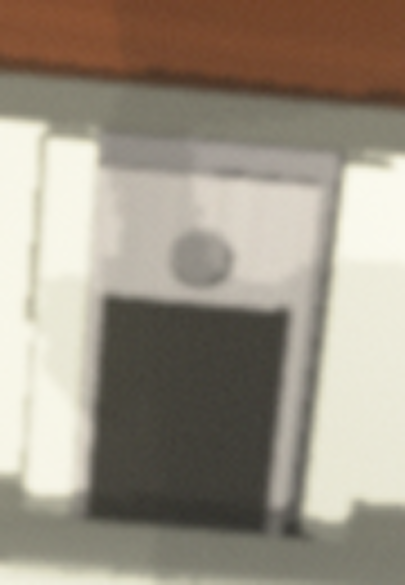

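View pics/w1b.png

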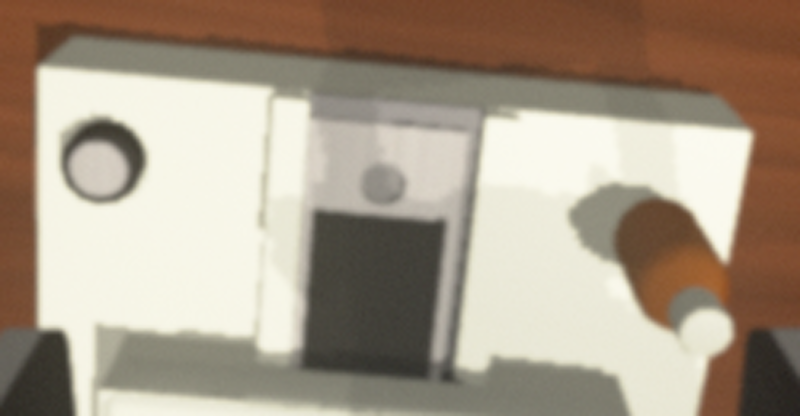

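Run:
```python
from h import *
f=load("w1")
P=lambda u,v,z: plane(f,(u,v),z)
d1,d2=P(161.6,190.6,.05),P(385,210.6,.05)
m1,m2=P(246.8,198.9,.052),P(300.6,203.8,.052)
h=P(269.7,227.3,.0545)
r1,r2=P(248.3,235.8,.0555),P(289.4,238.9,.0555)
p1,p2=P(247.5,207.3,.0545),P(296.6,210.9,.0545)
for n,a,b in (("deck",d1,d2),("mouth",m1,m2),("rub",r1,r2),("plate",p1,p2)):
    e=b-a; print(n,a.round(4),b.round(4),"len",np.linalg.norm(e).round(4),"yaw",np.arctan2(-e[0],e[1]).round(4),"mid",((a+b)/2).round(4))
print("hole",h.round(4))
print("depth",dep(f,(200,240)).round(4),dep(f,(270,260)).round(4),dep(f,(270,217)).round(4), "bottle top",dep(f,(370,272)).round(4))
# channel sides: rubber left/right edges, rail edges
rr=P(244.8,285,.0555);print("rub left edge",rr.round(4))
```

```text
deck [0.531  0.0913 0.05  ] [0.5253 0.3428 0.05  ] len 0.2516 yaw 0.0225 mid [0.5282 0.2171 0.05  ]
mouth [0.529  0.1864 0.052 ] [0.5278 0.2467 0.052 ] len 0.0603 yaw 0.0208 mid [0.5284 0.2165 0.052 ]
rub [0.5716 0.1922 0.0555] [0.5699 0.2393 0.0555] len 0.0471 yaw 0.0345 mid [0.5707 0.2157 0.0555]
plate [0.5379 0.1882 0.0545] [0.5358 0.2431 0.0545] len 0.055 yaw 0.0387 mid [0.5368 0.2156 0.0545]
hole [0.5588 0.2154 0.0545]
depth [0.5836 0.1375 0.0544] [0.5977 0.2201 0.0581] [0.5452 0.2143 0.0578] bottle top [0.5652 0.3142 0.1267]
rub left edge [0.6353 0.1938 0.0555]
```

```bash
python3 -W ignore - <<'E'
from h import *
movep([0.46,-0.215,0.27],rpy(down(0.0)))
snap("wrist","w2"); print(observe()['time_s'])
img=cv2.imread("pics/w2.png")
cv2.imwrite("pics/w2a.png",cv2.resize(img[130:330,170:390],None,fx=3,fy=3,interpolation=cv2.INTER_CUBIC))
E
```

```text
3.65
```

View pics/w2.png

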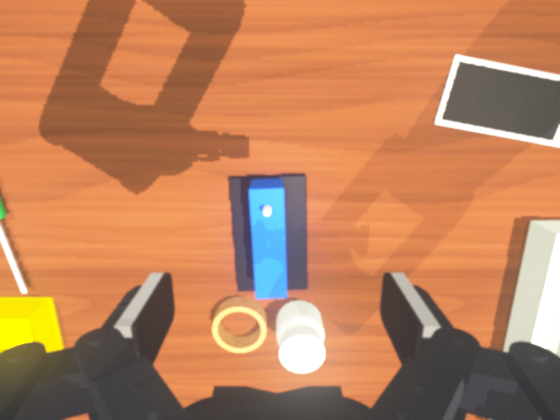

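View pics/w2a.png

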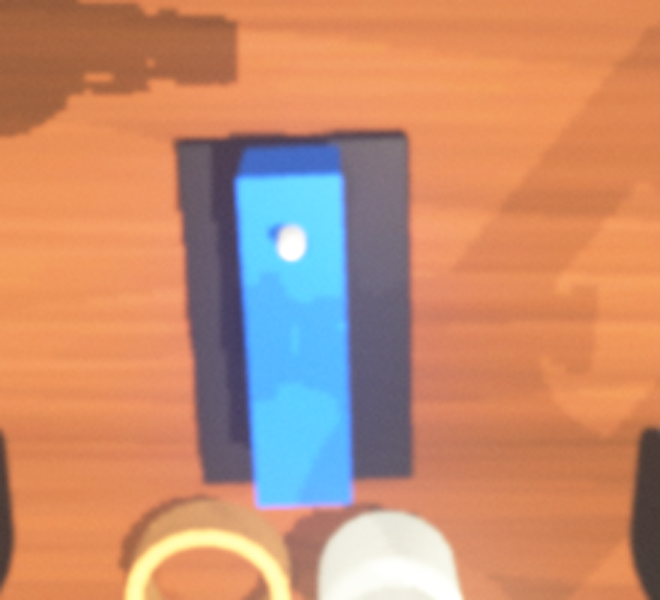

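```bash
python3 -W ignore - <<'E'
from h import *
f=load("w2"); g=f["p"]
q=lambda u,v:(170+(u+.5)/3-.5,130+(v+.5)/3-.5)
A=[plane(f,q(*c),.054)[:2] for c in ((236,180),(344,174),(353,502),(257,508))]
a,b,c,d=A
print(np.round(A,4)); n=np.linalg.norm
print("w",n(b-a),n(c-d),"l",n(d-a),n(c-b))
ax=(c+d-a-b); yaw=np.arctan2(ax[1],ax[0]); print("yaw",yaw, [np.arctan2(*(v[::-1])) for v in (d-a,c-b)], np.arctan2(-(b-a)[0],(b-a)[1]),np.arctan2(-(c-d)[0],(c-d)[1]))
ctr=sum(A)/4; print("ctr",ctr,"post from block",ctr-.043*np.array([np.cos(yaw),np.sin(yaw)]))
print("post tip top", plane(f,q(292,243),.069), "wall")
# blue mask, min area rect of lit top
hsv=cv2.cvtColor(g,cv2.COLOR_RGB2HSV); m=cv2.inRange(hsv,(95,120,175),(125,255,255))
cs,_=cv2.findContours(m,0,2); cc=max(cs,key=cv2.contourArea); 
pts=np.array([plane(f,p[0],.054)[:2] for p in cc]); r=cv2.minAreaRect((pts*1000).astype(np.float32)); print(r)
# foot corners z=.01
F=[plane(f,q(*c),.01)[:2] for c in ((177,142),(408,133),(412,476),(204,483))]
a,b,c,d=F; print("foot",np.round(F,4),n(b-a),n(c-d),n(d-a),n(c-b))
for p in ((278,225),(280,170),(265,250)): print(p,g[p[1],p[0]],dep(f,p).round(4))
# white post pixels
m=cv2.inRange(hsv[195:225,250:285],(0,0,170),(180,90,255)); ys,xs=np.nonzero(m); print("post px",xs.mean()+250,ys.mean()+195,len(xs))
E
```

```text
[[ 0.4797 -0.2441]
 [ 0.4775 -0.2066]
 [ 0.6076 -0.202 ]
 [ 0.6103 -0.2389]]
w 0.03756106590281262 0.037003427078597134 l 0.13075178055309683 0.13024012774528582
yaw 0.03728545191631119 [np.float64(0.03947630415832472), np.float64(0.0350859928222883)] 0.05960497357657994 0.07377474977699001
ctr [ 0.54378322 -0.22287168] post from block [ 0.5008131  -0.22447459]
post tip top [ 0.49769111 -0.22431665  0.069     ] wall
((538.0445556640625, -223.47230529785156), (139.34410095214844, 38.6960334777832), 2.132581949234009)
foot [[ 0.4766 -0.2701]
 [ 0.4729 -0.1811]
 [ 0.6225 -0.1754]
 [ 0.6261 -0.2644]] 0.08900383868283337 0.08902746917235754 0.1495849446950784 0.14971847831820378
(278, 225) [ 99 214 255] [ 0.5182 -0.213   0.0562]
(280, 170) [235 146 103] [ 0.4699 -0.2107  0.0025]
(265, 250) [ 89 185 255] [ 0.5475 -0.2272  0.056 ]
post px 266.7352941176471 210.63725490196077 102
```

```bash
cat >> h.py <<'E'
MO=np.array([0.5283,0.2168]); MY=0.0225
def mw(x,y,z): c,s=np.cos(MY),np.sin(MY); return [MO[0]+c*x-s*y,MO[1]+s*x+c*y,z]
SO=np.array([0.500,-0.2245]); SY=0.039
def sw(x,y,z): c,s=np.cos(SY),np.sin(SY); return [SO[0]+c*x-s*y,SO[1]+s*x+c*y,z]
E
python3 -W ignore - <<'E'
from h import *
gripper_to(0.0,40)
o=rpy(down(MY))
movep(mw(.076,-.001,.20),o)
move_l(mw(.076,-.001,.075),feed=.1)
hold(.2); s=observe(); print(s['time_s'],s['eef_pos'],s['ft_force'],s['opening'])
snap("wrist","w3")
r=move_l(mw(.076,-.001,.045),feed=.004,max_force=11)
s=observe(); print(r,s['time_s'],s['eef_pos'],s['ft_force'])
hold(.2); s=observe(); print(s['eef_pos'],s['ft_force'])
E
```

```text
7.7083 [0.60469766 0.21762679 0.07567267] [-0.18133407 -0.68430231 -0.02181037] 0.00036293013393848
True 12.3667 [0.60435506 0.21753581 0.05559629] [0.11903137 0.28397665 3.25088752]
[0.60435832 0.2175129  0.05557683] [0.00628142 0.28161109 4.81710427]
```

View pics/w3.png

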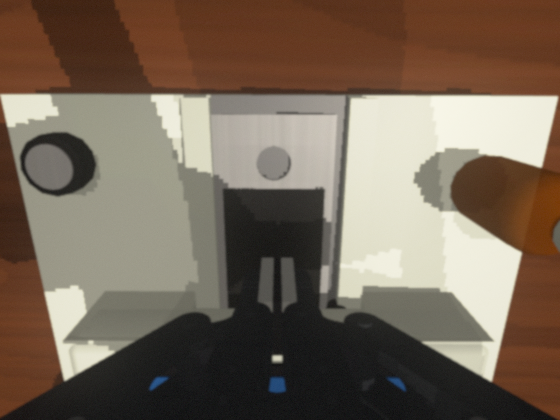

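Contact came at z=0.0556, matching the expected 0.0555. I'll add press in small steps.

```bash
python3 -W ignore - <<'E'
from h import *
z=observe()['eef_pos'][2]
for i in range(8):
    z-=.0002; move_l(mw(.076,-.001,z),feed=.004); hold(.08)
    s=observe(); print(round(z,5),s['eef_pos'][2].round(5),s['ft_force'].round(2),s['time_s'])
    if s['ft_force'][2]>12.5: break
E
```

```text
0.05538 0.05561 [-1.25 -1.28  5.93] 13.0667
0.05518 0.05557 [-2.03 -0.88  5.69] 13.4
0.05498 0.05557 [-2.08 -1.66  7.37] 13.7333
0.05478 0.05558 [-3.35 -0.81  8.58] 14.0667
0.05458 0.05555 [-4.6  -1.37 10.  ] 14.4
0.05438 0.05559 [-4.03 -1.03 10.73] 14.7333
0.05418 0.05553 [-4.43 -1.79 12.31] 15.0667
0.05398 0.05555 [-5.38 -0.69 13.24] 15.4
```

```bash
python3 -W ignore - <<'E'
from h import *
z=.0538
x=.076
for i in range(5):
    x-=.004; move_l(mw(x,-.001,z),feed=.012); 
    s=observe(); f=s['ft_force']; print(round(x,4),round(z,5),s['eef_pos'].round(5),f.round(2),s['time_s'])
    if f[2]>17.5: z+=.0003
    if f[2]<13: z-=.0002
    if f[2]>20: break
snap("wrist","w4")
E
```

```text
0.072 0.0538 [0.60296 0.21762 0.05556] [ 3.33 -0.06  5.31] 15.8833
0.068 0.0536 [0.59936 0.21761 0.05559] [ 4.12 -0.64  6.35] 16.3667
0.064 0.0534 [0.59557 0.21758 0.05555] [ 5.01 -0.56  6.91] 16.85
0.06 0.0532 [0.59189 0.21752 0.05557] [ 5.39 -0.96  6.67] 17.3333
0.056 0.053 [0.58809 0.21747 0.05558] [ 4.86 -0.71  7.53] 17.8167
```

View pics/w4.png

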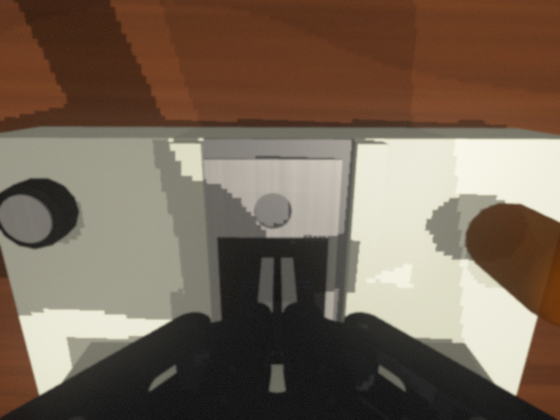

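The tip slipped: friction unloaded the press to about 6 N, under the 9 N it needs. The plate hasn't moved. I'll lift, go back, and slide again with closed-loop press force.

```bash
cat > slide.py <<'E'
from h import *
import sys
def slide(x0,x1,z,Ft=14.,step=.0015,feed=.012,y=-.001,pr=4):
    x=x0;i=0
    while x>x1+1e-6:
        x=max(x1,x-step); move_l(mw(x,y,z),feed=feed)
        s=observe(); f=s['ft_force']
        if i%pr==0 or f[2]>18: print(round(x,4),round(z,5),s['eef_pos'].round(4),f.round(1),round(s['time_s'],2))
        i+=1
        e=Ft-f[2]
        z-=np.clip(e*.00012,-.0012,.0005)
        if f[2]>21: move_l(mw(x,y,z+.001),feed=.02); print("HIGH"); break
    return x,z
def press(x,F0,y=-.001,Ft=13.5):
    r=move_l(mw(x,y,.050),feed=.0045,max_force=F0)
    hold(.1); z=observe()['eef_pos'][2]; print("contact",r,z,observe()['ft_force'].round(1),observe()['time_s'])
    for i in range(15):
        f=observe()['ft_force'][2]
        if f>Ft-1.: break
        z-=np.clip((Ft-f)*.00012,.0001,.0006); move_l(mw(x,y,z),feed=.004); hold(.03)
    print("press",z,observe()['ft_force'].round(1),observe()['time_s'])
    return z
E
python3 -W ignore - <<'E'
from slide import *
move_l(mw(.056,-.001,.060),feed=.05); move_l(mw(.078,-.001,.060),feed=.06); move_l(mw(.078,-.001,.0580),feed=.02); hold(.1)
z=press(.078,7)
x,z=slide(.078,.058,z)
snap("wrist","w5"); print(observe()['time_s'])
E
```

```text
contact True 0.055597349926584466 [-0.8  0.8  5.4] 19.9833
press 0.05384019015537248 [-5.  -1.3 13. ] 21.0333
0.0765 0.05384 [0.6064 0.2176 0.0556] [ 0.4 -0.7  7.8] 21.31
0.0705 0.05184 [0.6035 0.2176 0.0556] [ 5.3 -1.  10.6] 22.44
0.0645 0.05094 [0.598  0.2175 0.0555] [ 4.7 -2.3 14. ] 23.55
0.0585 0.051 [0.592  0.2173 0.0555] [ 5.2 -1.7 13.9] 24.65
24.95
```

View pics/w5.png

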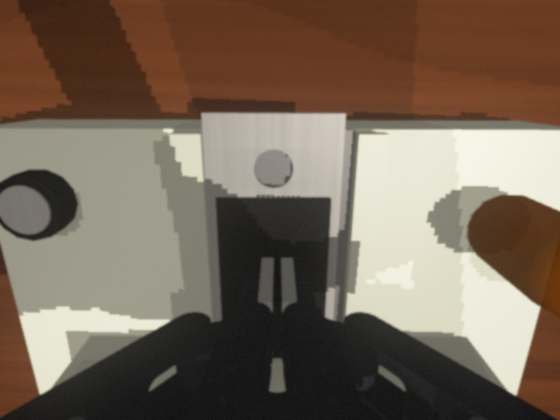

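Now the plate moves with the finger: its front end (row 113) is just past the machine edge (row ~128). I'll continue.

```bash
python3 -W ignore - <<'E'
from slide import *
x,z=slide(.058,.020,.051,pr=4,step=.002,feed=.016)
print(x,z)
snap("wrist","w6"); print(observe()['time_s'])
E
```

```text
0.056 0.051 [0.5894 0.2173 0.0555] [ 4.3 -1.9 14.2] 25.23
0.048 0.0513 [0.581  0.2172 0.0555] [ 3.1 -1.9 14.9] 26.32
0.04 0.05136 [0.5732 0.2173 0.0555] [ 3.8 -0.8 14.1] 27.43
0.032 0.05166 [0.5639 0.2171 0.0555] [ 0.9 -0.8 16.3] 28.52
0.024 0.05174 [0.5563 0.2171 0.0555] [ 3.1 -0.1 13.4] 29.62
0.02 0.051713765354943375
30.225
```

View pics/w6.png

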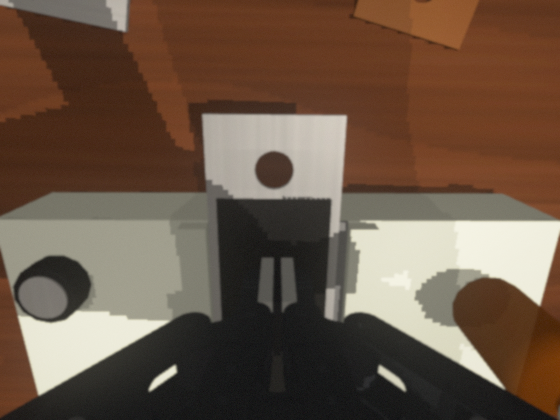

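```bash
python3 -W ignore - <<'E'
from h import *
f=load("w6")
a,b=plane(f,(202,114.5),.0545),plane(f,(347,115),.0545); e=b-a
d1,d2=plane(f,(150,220),.05),plane(f,(400,220),.05)
print("front",a.round(4),b.round(4),np.linalg.norm(e),np.arctan2(-e[0],e[1])); print("deck edge",d1.round(4),d2.round(4))
print("hole",plane(f,(274.5,170),.0545).round(4),"rub",plane(f,(217,199),.0555).round(4),plane(f,(331,199),.0555).round(4))
E
```

```text
front [0.4829 0.1859 0.0545] [0.4818 0.2429 0.0545] 0.05707862502548912 0.020256821884154855
deck edge [0.5295 0.1599 0.05  ] [0.5269 0.2712 0.05  ]
hole [0.5045 0.2149 0.0545] rub [0.5173 0.1909 0.0555] [0.5162 0.2389 0.0555]
```

Overhang is about 46 mm, with hole and rubber front out and the plate square. I'll add 6 mm, release, and grip the overhang by its side edges.

```bash
python3 -W ignore - <<'E'
from slide import *
x,z=slide(.020,.014,.05171,pr=1,step=.002,feed=.016)
p=observe()['eef_pos']
move_l([p[0],p[1],.058],feed=.02); move_l([p[0],p[1],.11],feed=.15)
snap("wrist","w7")
o=rpy(down(MY))
move_l(mw(-.015,-.0014,.13),feed=.15); gripper_to(.085,80)
snap("wrist","w8"); s=observe(); print(s['time_s'],s['eef_pos'],s['opening'])
f=load("w7")
E
```

```text
0.018 0.05171 [0.5504 0.217  0.0555] [ 2.1 -0.3 14.3] 30.5
0.016 0.05175 [0.5484 0.217  0.0555] [ 1.8 -0.3 13.2] 30.77
0.014 0.05165 [0.5465 0.217  0.0555] [ 2.5  0.1 14.6] 31.05
33.375 [0.51334455 0.21506196 0.13002453] 0.08527448313312753
```

View pics/w7.png

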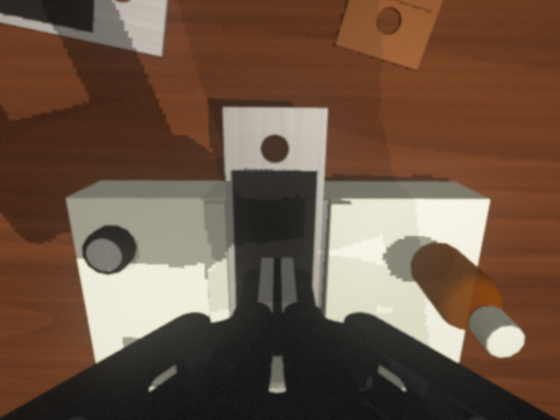

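View pics/w8.png

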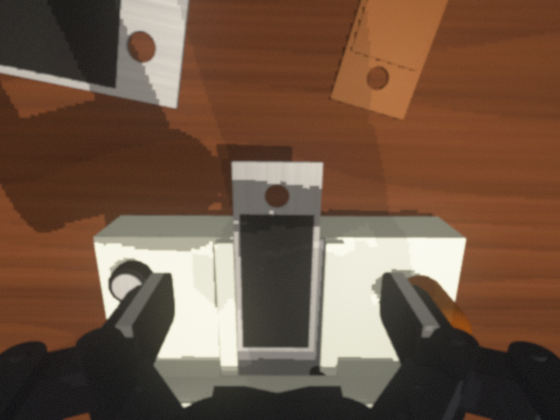

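```bash
python3 -W ignore - <<'E'
from h import *
f=load("w8")
a,b=plane(f,(231.5,162),.0545),plane(f,(323,162),.0545); e=b-a
d1,d2=plane(f,(150,238.),.05),plane(f,(420,238),.05)
print("front",a.round(4),b.round(4),np.linalg.norm(e),np.arctan2(-e[0],e[1])); print("deck edge",d1.round(4),d2.round(4))
print("hole",plane(f,(277,196),.0545).round(4),"rub",plane(f,(241,214),.0555).round(4),plane(f,(314,214),.0555).round(4),"rubrear",plane(f,(243,348),.0555).round(4),plane(f,(311,348),.0555).round(4))
E
```

```text
front [0.4768 0.1858 0.0545] [0.4755 0.2426 0.0545] 0.056840653858069225 0.023963336742690484
deck edge [0.5311 0.1292 0.05  ] [0.5267 0.3122 0.05  ]
hole [0.4981 0.2146 0.0545] rub [0.5105 0.1916 0.0555] [0.5094 0.2388 0.0555] rubrear [0.6147 0.1924 0.0555] [0.6134 0.2423 0.0555]
```

```bash
python3 -W ignore - <<'E'
from h import *
P=mw(-.015,-.0016,.13)
move_l(P,feed=.1); P[2]=.030
r=move_l(P,feed=.08,max_force=8); print(r,observe()['eef_pos'])
gripper_to(.0,90); hold(.15); s=observe(); print(s['time_s'],s['eef_pos'],s['opening'],s['ft_force'])
snap("wrist","w9")
E
```

```text
False [0.51391726 0.2150198  0.03068572]
35.6167 [0.51403073 0.21502956 0.03106887] 0.05236576002480872 [-1.39419324 -1.24466019  4.61639895]
```

View pics/w9.png

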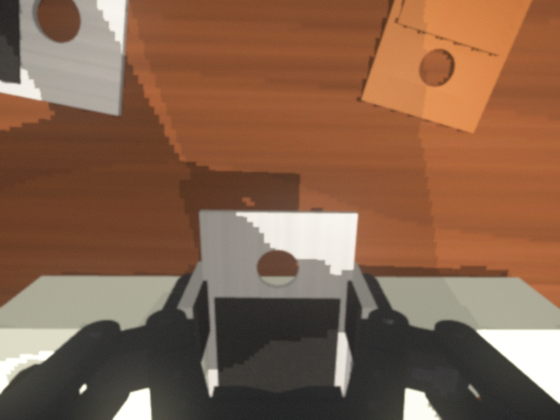

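```bash
python3 -W ignore - <<'E'
from h import *
p=observe()['eef_pos']
move_l([p[0],p[1],.045],feed=.03); hold(.1)
snap("wrist","w10"); snap("side","s10"); print(observe()['ft_force'],observe()['opening'])
move_l([p[0],p[1],.19],feed=.15); print(observe()['time_s'])
print(dep(load("w9"),(278,245)),plane(load("w9"),(278,267),.0545))
im=cv2.imread("pics/s10.png")[120:260,170:360]; cv2.imwrite("pics/s10a.png",cv2.resize(im,None,fx=4,fy=4,interpolation=2))
E
```

```text
[ 0.03105376  0.44226826 -1.22816861] 0.05270678413086984
37.6333
[0.48829141 0.21479076 0.0562443 ] [0.49806227 0.21503532 0.0545    ]
```

View pics/w10.png

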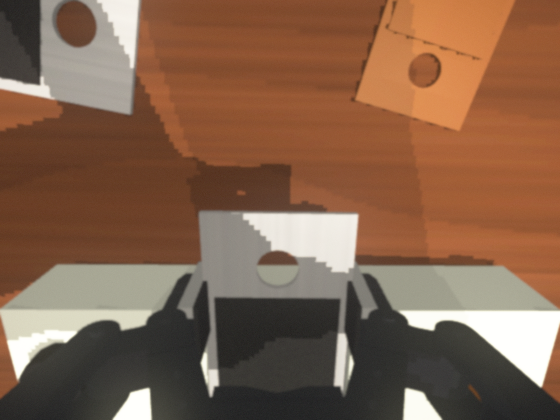

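View pics/s10a.png

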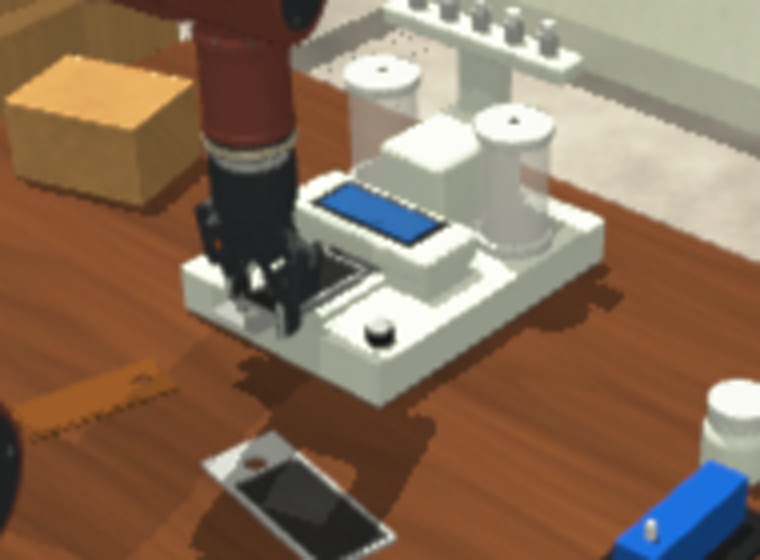

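The plate is held level: its pose in the wrist picture didn't change on lifting, and the force is −1.2 N. I'll carry it to the stand.

```bash
python3 -W ignore - <<'E'
from h import *
o=rpy(down(SY))
move_l(sw(.0158,0,.19),feed=.2,rotation=o)
move_l(sw(.0158,0,.060),feed=.1); hold(.15)
s=observe(); print(s['time_s'],s['eef_pos'],s['ft_force'])
snap("wrist","w11"); snap("scene","c11"); snap("side","s11")
im=cv2.imread("pics/c11.png")[150:250,140:260]; im2=cv2.imread("pics/s11.png")[200:290,290:410]
cv2.imwrite("pics/c11a.png",np.hstack([cv2.resize(im,(400,400),interpolation=2),cv2.resize(im2,(400,400),interpolation=2)]))
w=cv2.imread("pics/w11.png");cv2.imwrite("pics/w11a.png",cv2.resize(w[190:390,170:390],None,fx=3,fy=3,interpolation=2))
E
```

```text
41.575 [ 0.51623722 -0.22413895  0.06071132] [ 0.32357071  0.12927255 -0.7194539 ]
```

View pics/w11a.png

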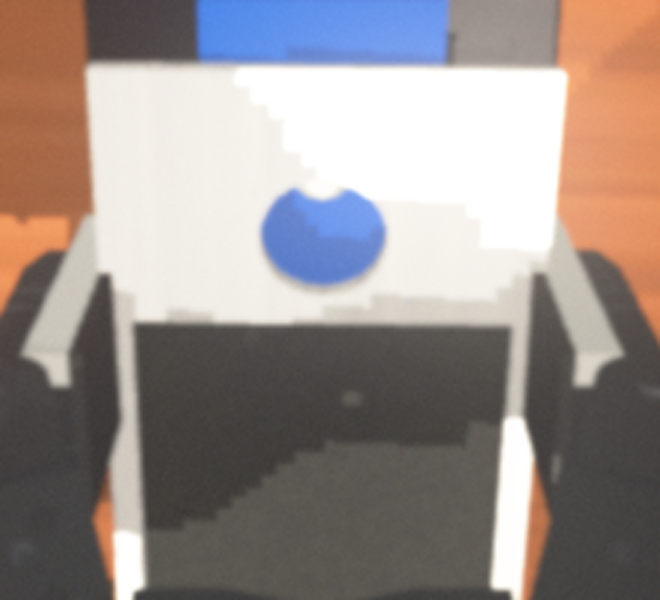

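View pics/c11a.png

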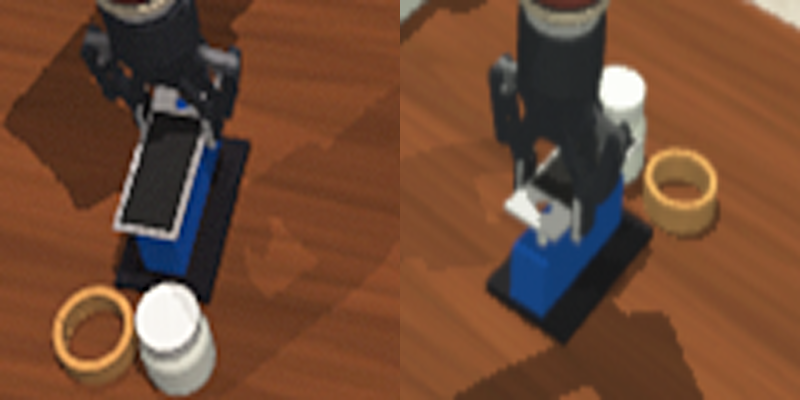

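```bash
python3 -W ignore - <<'E'
from h import *
f=load("w11")
q=lambda u,v:(170+(u+.5)/3-.5,190+(v+.5)/3-.5)
zt=.0607+.0213+.0025
for n,uv in dict(hole=(323,236),top=(323,187),bot=(323,288),L=(261,236),Rr=(386,236),f1=(87,64),f2=(568,70)).items(): print(n,plane(f,q(*uv),zt).round(4))
for n,uv in dict(tipbot=(323,199),tl=(298,190),tr=(346,190)).items(): print(n,plane(f,q(*uv),.069).round(4))
print(sw(0,0,0))
for n,uv in dict(b1=(196,10),b2=(447,10)).items(): print(n,plane(f,q(*uv),.054).round(4))
E
```

```text
hole [ 0.5005 -0.2247  0.0845]
top [ 0.4938 -0.2249  0.0845]
bot [ 0.5079 -0.2244  0.0845]
L [ 0.5009 -0.2324  0.0845]
Rr [ 0.5002 -0.2168  0.0845]
f1 [ 0.479  -0.2535  0.0845]
f2 [ 0.4774 -0.1965  0.0845]
tipbot [ 0.503  -0.2246  0.069 ]
tl [ 0.5017 -0.2281  0.069 ]
tr [ 0.5014 -0.2214  0.069 ]
[np.float64(0.5), np.float64(-0.2245), 0]
b1 [ 0.4806 -0.244   0.054 ]
b2 [ 0.4791 -0.2074  0.054 ]
```

The post tip shows through the hole and the plate is about 1 mm too far back. I'll nudge it and lower with a force guard.

```bash
python3 -W ignore - <<'E'
from h import *
o=rpy(down(SY+.006))
move_l(sw(.0147,.0001,.060),feed=.05,rotation=o)
r=move_l(sw(.0147,.0001,.043),feed=.03,max_force=4); s=observe(); print(r,s['eef_pos'],s['ft_force'].round(2))
if not r:
    r=move_l(sw(.0147,.0001,.030),feed=.01,max_force=4); s=observe(); print(r,s['eef_pos'],s['ft_force'].round(2),s['time_s'])
snap("wrist","w12"); snap("side","s12")
im2=cv2.imread("pics/s12.png")[200:290,290:410]
w=cv2.imread("pics/w12.png");cv2.imwrite("pics/w12a.png",np.hstack([cv2.resize(w[190:390,170:390],(440,400),interpolation=2),cv2.resize(im2,(350,400),interpolation=2)]))
E
```

```text
False [ 0.51471399 -0.22385063  0.04295898] [-0.4 -0.1 -1.8]
True [ 0.51464313 -0.22383385  0.03328772] [-0.15  0.46  3.75] 43.6083
```

View pics/w12a.png

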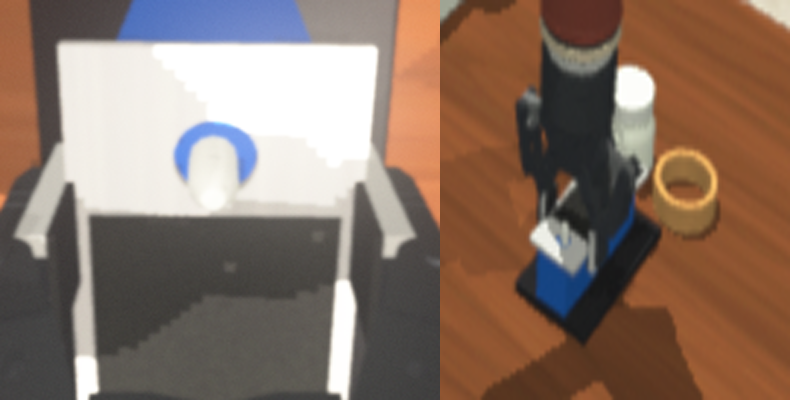

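Post is through the hole and the plate rests on the block (z 0.0333, expected about 0.0327). Releasing.

```bash
python3 -W ignore - <<'E'
from h import *
gripper_to(.060); gripper_to(.085); hold(.1)
p=observe()['eef_pos']
move_l([p[0],p[1],.12],feed=.08); move_l([p[0]-.05,p[1],.27],feed=.15); hold(.1)
snap("wrist","w13"); snap("side","s13"); snap("scene","c13"); s=observe(); print(s['time_s'],s['ft_force'])
w=cv2.imread("pics/w13.png"); im2=cv2.imread("pics/s13.png")[200:290,290:410]
cv2.imwrite("pics/w13a.png",np.hstack([cv2.resize(w[130:330,170:390],(440,400),interpolation=2),cv2.resize(im2,(350,400),interpolation=2)]))
E
```

```text
47.125 [-1.2331241   0.16883733  0.01842541]
```

View pics/w13a.png

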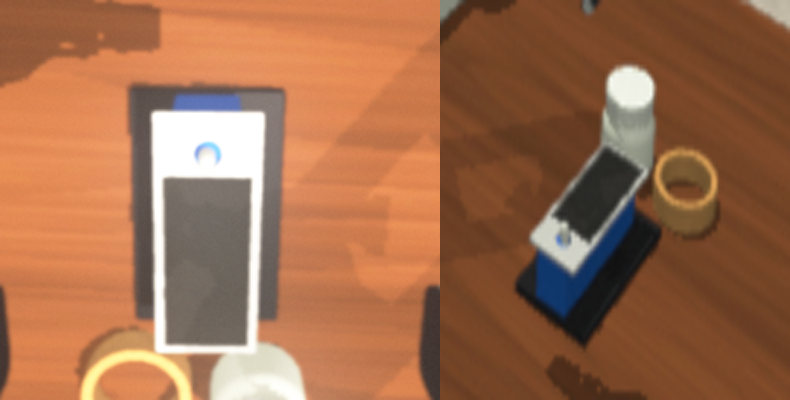

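View pics/c13.png

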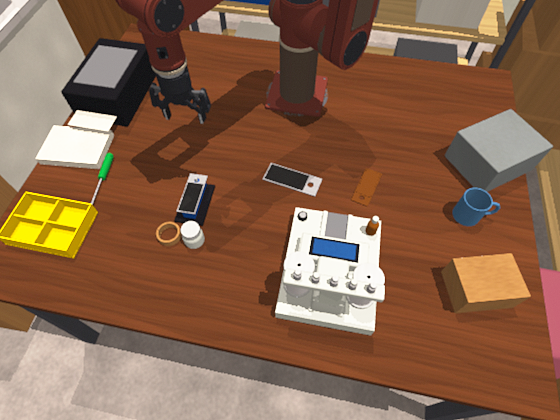

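```bash
python3 -W ignore - <<'E'
from h import *
f=load("w13")
q=lambda u,v:(170+(u+.5)/2-.5,130+(v+.5)/2-.5)
P=[plane(f,q(*c),.0565)[:2] for c in ((152,112),(265,112),(256,351),(156,353))]; a,b,c,d=P
n=np.linalg.norm; print(n(b-a),n(c-d),n(d-a),n(c-b)); ax=c+d-a-b; print("plate yaw",np.arctan2(ax[1],ax[0]))
F=[plane(f,q(*c),.01)[:2] for c in ((131,87),(285,89),(277,319),(136,316))]; a,b,c,d=F
print(n(b-a),n(c-d)); print("foot yaw",np.arctan2(*((c-b)[::-1])),np.arctan2(*((d-a)[::-1])))
for uv in ((165,120),(250,120),(180,190),(240,190),(180,330),(240,330)): print(dep(f,q(*uv)).round(4))
print("bottle",dep(load("c13"),(375,220)).round(3))
job_done()
print(observe()['time_s'])
E
```

```text
0.0580213780798073 0.057371684301619465 0.14252826668827914 0.1412653330207079
plate yaw 0.03356155619031353
0.08844715076597037 0.08990800219632887
foot yaw 0.042077877337888404 0.032364247456459286
[ 0.481  -0.2469  0.0591]
[ 0.4791 -0.2034  0.0589]
[ 0.5189 -0.238   0.0589]
[ 0.5166 -0.2065  0.0612]
[ 0.6023 -0.2353  0.0601]
[ 0.6006 -0.2017  0.0605]
bottle [0.575 0.316 0.127]
the job is handed in; nothing more can be done
the job is handed in; nothing more can be done
```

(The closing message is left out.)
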